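# Set out the sample jars by size on the inspection strip

### The job

Set out the four loose sample jars from the front of the bench on the black pads of the inspection strip in order of size, one jar to a pad: the smallest on the pad next to the upright steel post, each next one bigger, the biggest at the far end from the post. Each jar must stand upright and well centred on its pad (within about 1 cm); never tip a jar over, and leave the little stack of spare lids where it stands.

Things in the scene. Friction and masses are not known exactly. Their poses are not given: they have to be found in the camera images.
- jar_a_center (a point): Smallest sample jar: closed clear glass jar of pale cream with a round gold lid, standing upright and loose near the front of the bench; body 40 mm in diameter, 48 mm tall with lid (straight glass sides for the lower 31 mm, the lid 4 mm narrower). This point is its centre, on its axis, half-way up (24 mm above its underside); z is up along the jar. Weighs about 90 g.
- jar_b_center (a point): Second smallest sample jar: closed clear glass jar of pale cream with a round gold lid, standing upright and loose near the front of the bench; body 44 mm in diameter, 66 mm tall with lid (straight glass sides for the lower 49 mm, the lid 4 mm narrower). This point is its centre, on its axis, half-way up (33 mm above its underside); z is up along the jar. Weighs about 140 g.
- jar_c_center (a point): Second biggest sample jar: closed clear glass jar of pale cream with a round gold lid, standing upright and loose near the front of the bench; body 50 mm in diameter, 84 mm tall with lid (straight glass sides for the lower 67 mm, the lid 4 mm narrower). This point is its centre, on its axis, half-way up (42 mm above its underside); z is up along the jar. Weighs about 220 g.
- jar_d_center (a point): Biggest sample jar: closed clear glass jar of pale cream with a round gold lid, standing upright and loose near the front of the bench; body 56 mm in diameter, 104 mm tall with lid (straight glass sides for the lower 87 mm, the lid 4 mm narrower). This point is its centre, on its axis, half-way up (52 mm above its underside); z is up along the jar. Weighs about 330 g.
- pad1: Round flat black rubber pad, 64 mm in diameter, fixed on the aluminium inspection strip; left-hand end of the row as the robot sees it (left is +y). Origin at the centre of its underside; its top, where a jar stands, is 3 mm higher and 8 mm above the bench. The four pads lie in a straight row, 88 mm apart; each pad's y axis points along the row, towards the left end.
- pad2: Round flat black rubber pad, 64 mm in diameter, fixed on the aluminium inspection strip; second from the left (left is +y). Origin at the centre of its underside; its top, where a jar stands, is 3 mm higher and 8 mm above the bench. The four pads lie in a straight row, 88 mm apart; each pad's y axis points along the row, towards the left end.
- pad3: Round flat black rubber pad, 64 mm in diameter, fixed on the aluminium inspection strip; third from the left (left is +y). Origin at the centre of its underside; its top, where a jar stands, is 3 mm higher and 8 mm above the bench. The four pads lie in a straight row, 88 mm apart; each pad's y axis points along the row, towards the left end.
- pad4: Round flat black rubber pad, 64 mm in diameter, fixed on the aluminium inspection strip; right-hand end of the row (left is +y). Origin at the centre of its underside; its top, where a jar stands, is 3 mm higher and 8 mm above the bench. The four pads lie in a straight row, 88 mm apart; each pad's y axis points along the row, towards the left end.
- post: Upright steel post, 16 mm thick and 78 mm tall, fixed at one end of the inspection strip, on the line of the pads and 85 mm beyond the centre of the last pad; it may be at the left or the right end (the other end has only a low dark foot, 10 mm high). Origin at the centre of its underside, 5 mm above the bench.
- lid_stack: Two spare gold jar lids stacked a little askew (the upper one 7 mm to one side), each 36 mm in diameter, 24 mm high in all, standing loose on the bench among the jars, near the middle. Not to be moved. Origin at the centre of the lower lid's underside.
Not all that is in view belongs to the job. What is shaped like the pad2 but green or turquoise is not meant.

How it is judged (in metres and radians):
At the end, for the whole second after the job is handed in: With the post's end counted first, the four jars stand on the four pads from smallest to biggest, each jar's axis within 12 mm of its pad's centre, upright within 0.1 rad, resting on the pad (height within 4 mm) and at rest (below 0.02 m/s); the lid stack is within 20 mm of where it began (((horizontal distance between post and pad1 below 0.13 m and horizontal distance between jar_a_center and pad1 below 0.012 m and horizontal distance between jar_b_center and pad2 below 0.012 m and horizontal distance between jar_c_center and pad3 below 0.012 m and horizontal distance between jar_d_center and pad4 below 0.012 m) or (horizontal distance between post and pad4 below 0.13 m and horizontal distance between jar_a_center and pad4 below 0.012 m and horizontal distance between jar_b_center and pad3 below 0.012 m and horizontal distance between jar_c_center and pad2 below 0.012 m and horizontal distance between jar_d_center and pad1 below 0.012 m)) and angle between each of jar_a_center, jar_b_center, jar_c_center, jar_d_center's own z axis and vertical below 0.1 rad and height (world z) of jar_a_center between 0.028 and 0.036 m and linear speed of each of jar_a, jar_b, jar_c, jar_d below 0.02 m/s and height (world z) of jar_b_center between 0.037 and 0.045 m and height (world z) of jar_c_center between 0.046 and 0.054 m and height (world z) of jar_d_center between 0.056 and 0.064 m and distance of lid_stack from where it was at the start of the episode below 0.02 m); the robot touches nothing.
It fails at once if jar_a is tipped over (leans more than 0.6 rad) (angle between jar_a_center's own z axis and vertical above 0.6 rad).
It fails at once if jar_b is tipped over (leans more than 0.6 rad) (angle between jar_b_center's own z axis and vertical above 0.6 rad).
It fails at once if jar_c is tipped over (leans more than 0.6 rad) (angle between jar_c_center's own z axis and vertical above 0.6 rad).
It fails at once if jar_d is tipped over (leans more than 0.6 rad) (angle between jar_d_center's own z axis and vertical above 0.6 rad).
It fails at once if the stack of spare lids is moved by more than 20 mm (distance of lid_stack from where it was at the start of the episode above 0.02 m).
It also fails if it takes over 120 s, if anything falls off the work surface, if the arm or the gripper's body presses on something with over 40 N, if the wrist force passes 120 N, or if a joint passes its speed limit or range.

### The arm

A 7-joint arm with a two-finger parallel gripper is mounted at the origin on the work surface. World frame = base frame: x ahead of the robot, y to its left, z up, the work surface at z = 0. Lengths are in mm, angles in rad, forces in N, time in s.
With the tool pointing down it reaches from about 425 to 825 mm from the base axis. Payload 3.6 kg.
Tool frame: the origin (TCP) lies at the centre of the arm's flange, where the gripper is bolted on; the fingertips stand 186 mm ahead of it and the grasp point (between the pads) lies 167 mm ahead of it; z points along the fingers, y is the line along which they close (so a half turn about z gives the same grasp; the last joint's range is limited). The gripper opens to 93 mm and grips with 3 to 60 N. Pads are 15 mm wide; open, the fingers measure 128 mm over their backs; the gripper's body (75 mm by 188 mm) begins 65 mm behind the grasp point.
Start: joints at [1.252, 0.615, -0.013, 1.423, 0.008, 1.103, -0.04], TCP at [187.621, -622.314, 404.74] pointing down, gripper open.
Joint ranges: [-3.12, 3.12], [-0.3, 2.06], [-1.34, 1.32], [0.26, 2.42], [-1.36, 4.5], [0.01, 1.98], [-2.84, 2.84]. Speed limits (rad/s): [2.79, 2.79, 3.14, 3.14, 3.14, 3.14, 3.14].

### API

Orientations are given as a 3x3 rotation matrix whose columns are the frame's x, y, z axes.
In Python, from rig import arm gives the robot as it stands.
- The arm moves only by the tool carry_out, never from a script. Its arguments are lists of equal length, an entry for each row: "offset": the shift along the tool's x, y, z scaled (see below), a list of three; "twist": the turn about the tool's z scaled (see below). A call has 1 to 5 rows; each row is the pose to reach, as a shift and turn from the pose commanded when the call began, along the tool's axes at that moment; what a row does not reach only later rows make up. The controller multiplies each number of a shift by 0.4 m and each number of a turn by 90 degrees. A row lasts 1/8 s, in which the tool goes at most 62.5 mm and 10.7 degrees, less where a joint would pass 70% of its speed; a pose out of reach is approached as far as the arm can. A call with a number of a shift or a turn outside -1 to 1 is refused whole. A call with a gripper value outside its range is refused whole. "fingers" is the opening, from 0 (shut) to 1 (fully open), set as the call begins (left out, the last holds). The fingers move at their own pace and stop on an object; the grip force is fixed at half the most. Time passes only in rows, so rows that repeat a pose let the fingers close. It gives the time, the measured TCP pose, the force, the opening and the grip force at its end, in the units of the state.
- arm.get_obs(): the state, without advancing time (a new reading comes with each control period).
- arm.read_camera(name): name is "scene" or "side" or "wrist"; returns a dict with "img" (480x640x3 uint8, red, green, blue), "fx", "fy", "cx", "cy" (pixels), "dist_coeffs" ([k1, k2, p1, p2, k3] as OpenCV has them; the pictures are not rectified), "extrinsics" (4x4, takes a point from world to camera coordinates). Camera axes: x right, y up, looking along -z (the intrinsics and any distortion apply to the point x, -y, -z); pixel columns grow to the right and rows downward; lengths in mm; the calibration is good to about 2 mm. A picture is of the moment at which its call begins. There is no depth.
- arm.job_done(): hands the job in; it is judged then, once.
Trained networks look in a picture, given as the dict that the camera call returned (one of the last four; its "shot" number tells which), for a name from the list of things; names that differ only in an ending like _2 or _b are one class to them, and where a whole thing is asked for, a point or a joint stands for the part that bears it (a point fixed in the world has none). Each returns a list of dicts, best first, with "conf" (0 to 1); they miss things now and then, are a little off and sometimes report something else, mostly with a low value. They report only what shows in the picture. A call takes as long as a camera call. They do not tell look-alikes from the thing itself.
- arm.look_for(picture, label): "at" ([x, y, z] in mm, in the coordinates of the camera as it stood for that picture, good to about 4 mm: the middle of the surface that is visible of it).
- arm.landmark_of(picture, label): "at" ([x, y, z] in mm, in the coordinates of the camera as it stood for that picture, good to about 4 mm: a listed point, or the origin of a listed thing).
The state is a dict: "time_s": time; "joint_positions": joint angles; "joint_velocities": joint speeds; "joint_torque": joint torques, N m; "ee_pos": TCP position; "orientation": TCP orientation; "ft_force": force on the tool from outside, world axes, zero at the start; "moment": the same for the moment, N m; "gripper_width": opening from 0.0 (shut) to 1.0 (fully open); "gripper_force": force on a finger pad.
Only numpy, scipy, OpenCV 4.12 (cv2) and the standard library are available. Lean on these libraries where they do the work, as an engineer would, in place of code of your own. Each camera call takes 0.05 s, during which the arm holds its last target. There are 200 camera calls.

## Working session

There is one attempt and no reset: what is moved stays moved. The work goes in short steps, Python scripts to look and compute and a tool call to move; the robot and the scene stay as the last step left them, time stands still between calls to the robot, and variables do not carry over. Pictures are saved under pics/ and viewed, at most 14 in all, crops included, and the job is handed in when it is done.

Besides the shell and the picture viewer there is one more tool, called after "Emit:" as name(argument=value, ...), one argument or row to a line, values as JSON. carry_out: Moves the arm, as the interface text tells. Shifts and turns lie within -1 to 1; 1 stands for 0.4 m of shift or 90 degrees of turn. Its arguments: {"type":"object","properties":{"offset":{"type":"array"},"twist":{"type":"array"},"fingers":{"type":"number"}},"required":["offset","twist"]}

```bash
mkdir -p pics
cat > h.py <<'E'
import numpy as np, cv2
from rig import arm
def w(p,c):
    E=np.array(p["extrinsics"]);return (np.linalg.inv(E)@np.r_[c,1])[:3]
def save(p,n): cv2.imwrite(f"pics/{n}.png",p["img"][:,:,::-1])
def ray(p,u,v,z):
    K=np.array([[p["fx"],0,p["cx"]],[0,p["fy"],p["cy"]],[0,0,1.]])
    q=cv2.undistortPoints(np.array([[[u,v]]],float),K,np.array(p["dist_coeffs"],float))[0,0]
    T=np.linalg.inv(np.array(p["extrinsics"]));d=T[:3,:3]@np.array([q[0],-q[1],-1]);o=T[:3,3]
    return o+d*(z-o[2])/d[2]
def proj(p,X):
    K=np.array([[p["fx"],0,p["cx"]],[0,p["fy"],p["cy"]],[0,0,1.]])
    c=(np.array(p["extrinsics"])@np.r_[X,1])[:3]*[1,-1,-1]
    return cv2.projectPoints(c[None],np.zeros(3),np.zeros(3),K,np.array(p["dist_coeffs"],float))[0].ravel()
E
python3 - <<'E'
from h import *
o=arm.get_obs();print(o["time_s"],np.round(o["ee_pos"],1),np.round(o["orientation"],3).tolist(),o["gripper_width"])
for n in ["scene","side"]:
    p=arm.read_camera(n);save(p,n)
    print(n,"cam",np.round(np.linalg.inv(np.array(p["extrinsics"]))[:3,3]))
    for l in ["jar_a_center","jar_b_center","jar_c_center","jar_d_center","pad1","pad2","pad3","pad4","post","lid_stack"]:
        print(l,[(round(d["conf"],2),np.round(w(p,d["at"])).tolist()) for d in arm.landmark_of(p,l)[:5]])
E
```

```text
0.0 [ 187.6 -622.   403.6] [[0.957, 0.289, -0.001], [0.289, -0.957, 0.002], [-0.0, -0.003, -1.0]] 0.9989358866691244
scene cam [1254.  501.  908.]
jar_a_center [(0.85, [446.0, -87.0, 22.0])]
jar_b_center [(0.79, [436.0, 264.0, 33.0])]
jar_c_center [(0.83, [461.0, 96.0, 38.0])]
jar_d_center [(0.85, [452.0, -248.0, 49.0])]
pad1 [(0.93, [642.0, 116.0, 5.0]), (0.89, [636.0, 30.0, 3.0]), (0.59, [626.0, -59.0, 5.0]), (0.56, [781.0, 63.0, 0.0]), (0.55, [618.0, -149.0, 0.0])]
pad2 [(0.93, [642.0, 116.0, 5.0]), (0.89, [636.0, 30.0, 3.0]), (0.59, [626.0, -59.0, 5.0]), (0.56, [781.0, 63.0, 0.0]), (0.55, [618.0, -149.0, 0.0])]
pad3 [(0.93, [642.0, 116.0, 5.0]), (0.89, [636.0, 30.0, 3.0]), (0.59, [626.0, -59.0, 5.0]), (0.56, [781.0, 63.0, 0.0]), (0.55, [618.0, -149.0, 0.0])]
pad4 [(0.93, [642.0, 116.0, 5.0]), (0.89, [636.0, 30.0, 3.0]), (0.59, [626.0, -59.0, 5.0]), (0.56, [781.0, 63.0, 0.0]), (0.55, [618.0, -149.0, 0.0])]
post [(0.53, [621.0, -233.0, 0.0])]
lid_stack [(0.65, [431.0, 5.0, -3.0])]
side cam [ 262. -380.  605.]
jar_a_center [(0.72, [444.0, -84.0, 25.0]), (0.18, [455.0, 95.0, 40.0])]
jar_b_center [(0.74, [437.0, 263.0, 32.0])]
jar_c_center [(0.81, [458.0, 97.0, 37.0])]
jar_d_center [(0.85, [453.0, -252.0, 52.0])]
pad1 [(0.91, [633.0, 24.0, 9.0]), (0.91, [777.0, 62.0, -1.0]), (0.81, [630.0, -66.0, 2.0]), (0.67, [676.0, 291.0, -1.0]), (0.63, [643.0, 110.0, 1.0])]
pad2 [(0.91, [633.0, 24.0, 9.0]), (0.91, [777.0, 62.0, -1.0]), (0.81, [630.0, -66.0, 2.0]), (0.67, [676.0, 291.0, -1.0]), (0.63, [643.0, 110.0, 1.0])]
pad3 [(0.91, [633.0, 24.0, 9.0]), (0.91, [777.0, 62.0, -1.0]), (0.81, [630.0, -66.0, 2.0]), (0.67, [676.0, 291.0, -1.0]), (0.63, [643.0, 110.0, 1.0])]
pad4 [(0.91, [633.0, 24.0, 9.0]), (0.91, [777.0, 62.0, -1.0]), (0.81, [630.0, -66.0, 2.0]), (0.67, [676.0, 291.0, -1.0]), (0.63, [643.0, 110.0, 1.0])]
post [(0.75, [615.0, -237.0, 8.0])]
lid_stack [(0.86, [433.0, -2.0, 1.0])]
```

View pics/scene.png

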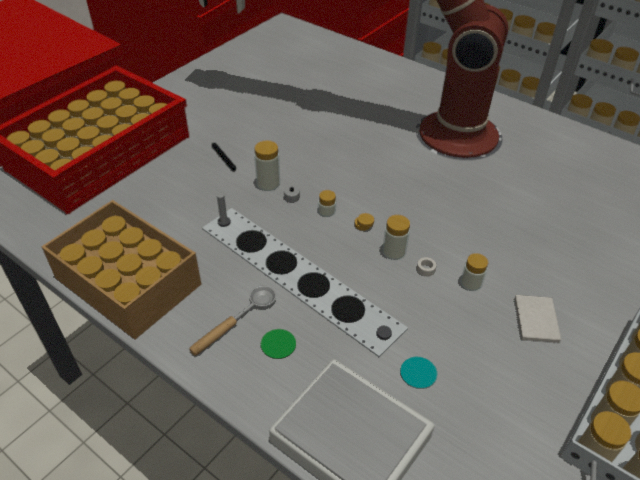

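View pics/side.png

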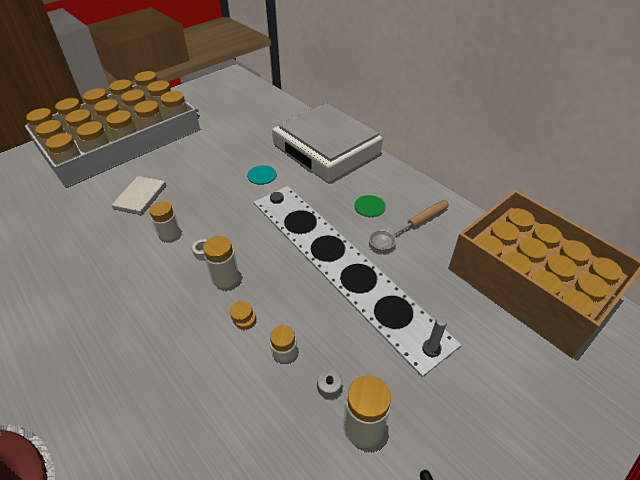

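The post is at the right-hand end (scene 222,210; side 434,340), so a→pad4, b→pad3, c→pad2 and d→pad1. The green and turquoise discs are decoys. Next I'll refine the pad and jar positions from the pixels.

```bash
cat > m.py <<'E'
from h import *
def lidtop(p,X,h,dl):
    # fit: lid-top disc at height h, via gold mask of lid: compare centroid of predicted lid cylinder silhouette with mask
    hsv=cv2.cvtColor(p["img"],cv2.COLOR_RGB2HSV);m=cv2.inRange(hsv,(10,120,60),(30,255,255))
    n,lab,st,ce=cv2.connectedComponentsWithStats(m)
    X=np.array(X,float)
    def pred(X):
        a=np.linspace(0,2*np.pi,60)
        pts=np.array([proj(p,[X[0]+dl/2*np.cos(t),X[1]+dl/2*np.sin(t),z]) for t in a for z in(h,h-15)],np.float32)
        M=cv2.moments(cv2.convexHull(pts));return np.array([M["m10"]/M["m00"],M["m01"]/M["m00"]])
    u=pred(X);ok=[i for i in range(1,n) if st[i,4]>60]
    if not ok:return None
    i=min(ok,key=lambda i:np.hypot(*(ce[i]-u)))
    for _ in range(3):
        u=pred(X);X=X+(ray(p,*ce[i],h-7)-ray(p,*u,h-7))[:2]
    return X
def pads(p):
    g=p["img"].max(axis=2);n,lab,st,ce=cv2.connectedComponentsWithStats((g<50).astype(np.uint8))
    return [(ray(p,*ce[i],8)[:2],st[i,4]) for i in range(1,n) if st[i,4]>150]
J={"a":((446,-86),48,36),"b":((436,264),66,40),"c":((460,96),84,46),"d":((452,-250),104,52)}
E
python3 - <<'E'
from m import *
for n in ["scene","side"]:
    p=arm.read_camera(n)
    for x,a in pads(p):
        if 580<x[0]<700 and abs(x[1])<180: print(n,"pad",np.round(x,1),a)
    for k,v in J.items(): print(k,np.round(lidtop(p,*v),1))
    for k,uv in {"ring":[(427,266),(200,249)],"nut":[(291,194),(330,384)]}.items(): print(k,np.round(ray(p,*uv[n=="side"],8)))
E
```

```text
scene pad [ 624.5 -145.7] 483
scene pad [631.5 -58.5] 522
scene pad [638.4  29. ] 589
scene pad [645.4 116.3] 649
a [447.8 -83. ]
b [437.7 265.2]
c [459.4  99.5]
d [ 456.2 -245.1]
ring [459. 177.   8.]
nut [ 458. -175.    8.]
side pad [640.1 110.5] 575
side pad [632.9  23.2] 679
side pad [625.7 -64.3] 826
side pad [ 618.2 -152.2] 992
a [443.5 -87.1]
b [433.9 262.4]
c [455.6  96.1]
d [ 451.5 -250.1]
ring [456. 178.   8.]
nut [ 458. -176.    8.]
```

Emit:
carry_out(
  offset=[
    [0,0,0],
    [0,0,0],
    [0,0,0],
    [0,0,0],
    [0,0,0],
  ],
  twist=[-0.1,-0.2,-0.3,-0.4,-0.5],
)

```text
time_s: 1.82
ee_pos: [187.5, -622.3, 404.7]
orientation: [[0.468, 0.883, -0.0], [0.883, -0.468, 0.0], [0.0, -0.0, -1.0]]
ft_force: [-1.4, -0.2, 0.5]
gripper_width: 0.997
gripper_force: 0.0
```

Emit:
carry_out(
  offset=[
    [0.15,0.02,0.03],
    [0.3,0.04,0.06],
    [0.45,0.06,0.09],
    [0.6,0.08,0.12],
    [0.75,0.1,0.15],
  ],
  twist=[-0.05,-0.1,-0.15,-0.21,-0.26],
)

```text
time_s: 2.45
ee_pos: [365.7, -375.5, 344.8]
orientation: [[0.082, 0.997, 0.001], [0.997, -0.082, -0.001], [-0.001, 0.001, -1.0]]
ft_force: [0.5, -0.1, -0.3]
gripper_width: 1.003
gripper_force: 0.0
```

```bash
cat > go.py <<'E'
# python3 go.py x y z : scaled shift in tool axes to reach world target, and angle to row direction
import sys; from h import *
o=arm.get_obs();R=np.array(o["orientation"]);P=np.array(o["ee_pos"])
print(round(o["time_s"],2),np.round(P,1),"xang",round(np.degrees(np.arctan2(R[1,0],R[0,0])),2),"j",np.round(o["joint_positions"],2))
t=[float(v) for v in sys.argv[1:]]
for i in range(0,len(t),3): print(np.round(R.T@(np.array(t[i:i+3])-P)/400,4))
E
python3 go.py 454 -248 345
```

```text
2.45 [ 365.7 -375.5  344.8] xang 85.3 j [ 0.99  0.51 -0.34  1.86  0.23  0.81  0.45]
[ 0.3357  0.194  -0.0005]
```

Emit:
carry_out(
  offset=[
    [0.11,0.07,0],
    [0.22,0.14,0],
    [0.336,0.194,0],
    [0.336,0.194,0],
  ],
  twist=[0,0,0,0],
)

```text
time_s: 2.95
ee_pos: [455.9, -244.8, 345.3]
orientation: [[0.074, 0.997, 0.003], [0.997, -0.074, 0.002], [0.002, 0.002, -1.0]]
ft_force: [-0.3, -0.7, 0.3]
gripper_width: 0.998
gripper_force: 0.0
```

```bash
python3 - <<'E'
from m import *
p=arm.read_camera("wrist");save(p,"w1")
print(np.round(np.linalg.inv(np.array(p["extrinsics"]))[:3,3]))
for l in ["jar_a_center","jar_d_center","lid_stack","pad1","post"]: print(l,[(round(d["conf"],2),np.round(w(p,d["at"])).tolist()) for d in arm.landmark_of(p,l)[:4]])
print(np.round(proj(p,[454,-248,104])),lidtop(p,*J["d"]),lidtop(p,*J["a"]))
for x,a in pads(p): print(np.round(x,1),a)
E
python3 go.py 454 -248 217
```

```text
[ 462. -171.  325.]
jar_a_center [(0.94, [448.0, -87.0, 19.0])]
jar_d_center []
lid_stack []
pad1 [(0.63, [626.0, -145.0, 5.0])]
post [(0.93, [616.0, -229.0, 4.0])]
[307. 268.] [ 452.6046558  -246.71899831] [444.21572685 -89.62619932]
[624.7 -84.9] 939
[ 619.7 -147.7] 5157
[ 433.1 -419.6] 49910
3.25 [ 452.5 -251.1  344.7] xang 84.99 j [ 0.69  0.5  -0.34  1.87  0.23  0.8   0.15]
[0.0083 0.0032 0.3192]
```

View pics/w1.png

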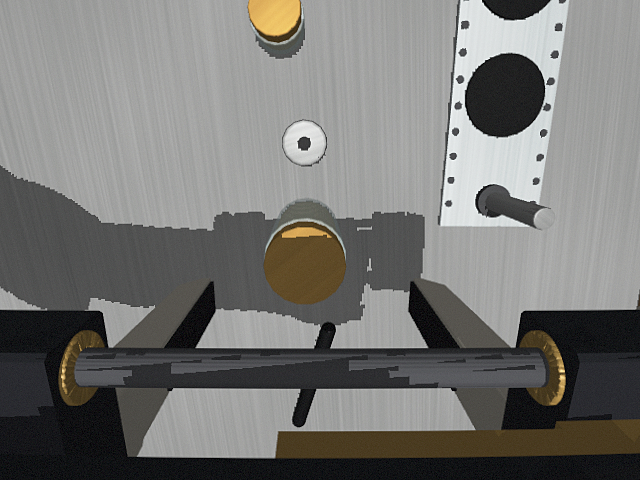

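The wrist view shows jar d's lid at (305,262), within about 2 mm of where I predicted (307,268). It stands between the fingers, with the post at (510,205) and pad4 at (505,95). Going down now.

Emit:
carry_out(
  offset=[
    [0.004,0.001,0],
    [0.004,0.001,0.12],
    [0.004,0.001,0.24],
    [0.004,0.001,0.319],
    [0.004,0.001,0.319],
  ],
  twist=[0,0,0,0,0],
)

```text
time_s: 3.88
ee_pos: [453.0, -247.9, 215.3]
orientation: [[0.085, 0.996, -0.005], [0.996, -0.085, 0.002], [0.002, -0.005, -1.0]]
ft_force: [0.2, -0.3, 1.3]
gripper_width: 0.999
gripper_force: 0.0
```

Emit:
carry_out(
  offset=[
    [0,0,0],
    [0,0,0],
    [0,0,0],
    [0,0,0],
    [0,0,0],
  ],
  twist=[0,0,0,0,0],
  fingers=0.4,
)

```text
time_s: 4.5
ee_pos: [453.2, -248.0, 217.6]
orientation: [[0.084, 0.996, -0.002], [0.996, -0.084, -0.0], [-0.0, -0.002, -1.0]]
ft_force: [-2.2, 0.1, 5.8]
gripper_width: 0.602
gripper_force: 30.0
```

Emit:
carry_out(
  offset=[
    [0,0,-0.12],
    [0,0,-0.25],
    [0.1,0.04,-0.3],
    [0.22,0.09,-0.3],
    [0.34,0.14,-0.3],
  ],
  twist=[0,0,0,0,0],
)

```text
time_s: 5.12
ee_pos: [521.5, -116.0, 337.0]
orientation: [[0.085, 0.996, 0.0], [0.996, -0.085, 0.0], [0.0, 0.0, -1.0]]
ft_force: [-0.3, -0.2, -4.4]
gripper_width: 0.599
gripper_force: 30.0
```

Emit:
carry_out(
  offset=[
    [0.12,0.05,0],
    [0.24,0.1,0],
    [0.37,0.16,0],
    [0.5,0.21,0],
    [0.6,0.255,0],
  ],
  twist=[0,0,0,0,0],
)

```text
time_s: 5.75
ee_pos: [643.1, 116.5, 336.0]
orientation: [[0.081, 0.997, -0.002], [0.997, -0.081, 0.001], [0.001, -0.002, -1.0]]
ft_force: [-0.1, -0.3, -4.3]
gripper_width: 0.594
gripper_force: 30.0
```

Emit:
carry_out(
  offset=[
    [0,0,0],
    [0,0,0.1],
    [0,0,0.18],
    [0,0,0.23],
    [0,0,0.23],
  ],
  twist=[0,0,0,0,0],
)

```text
time_s: 6.38
ee_pos: [641.8, 111.9, 242.5]
orientation: [[0.085, 0.996, -0.006], [0.996, -0.085, -0.002], [-0.003, -0.006, -1.0]]
ft_force: [0.1, -0.1, -2.6]
gripper_width: 0.599
gripper_force: 30.0
```

```bash
python3 - <<'E'
from m import *
for n in ["scene","side","wrist"]:
    p=arm.read_camera(n)
    if n!="scene": save(p,n+"2")
    for l in ["jar_d_center","pad1"]: print(n,l,[(round(d["conf"],2),np.round(w(p,d["at"]),1).tolist()) for d in arm.landmark_of(p,l)[:5]])
    for x,a in pads(p):
        if 580<x[0]<700 and abs(x[1])<180: print(n,"pad",np.round(x,1),a)
E
python3 go.py 642.7 113.5 225
```

```text
scene jar_d_center [(0.9, [642.3, 111.6, 72.9])]
scene pad1 [(0.9, [618.6, -149.7, 3.6]), (0.9, [780.7, 62.4, -1.3]), (0.86, [626.7, -60.5, 6.1]), (0.67, [643.5, 116.0, 4.7]), (0.66, [678.0, 296.4, -0.9])]
scene pad [ 624.7 -145.6] 469
scene pad [631.6 -58.4] 512
scene pad [651.5  28.9] 298
scene pad [655.8 123.3] 315
side jar_d_center [(0.97, [644.9, 107.5, 83.7])]
side pad1 [(0.95, [778.8, 62.9, -0.7]), (0.81, [640.5, 111.9, 2.3]), (0.73, [629.9, 24.4, 9.1]), (0.61, [630.2, -66.8, 2.6]), (0.61, [432.8, 261.3, 33.8])]
side pad [632.8 102.7] 352
side pad [632.9  23.7] 691
side pad [625.4 -64.2] 817
side pad [ 618.3 -152.1] 988
wrist jar_d_center []
wrist pad1 [(0.87, [783.9, 61.2, 1.4])]
wrist pad [639.1 135.1] 1876
wrist pad [624.   17.5] 56538
6.83 [643.1 113.5 245.9] xang 85.18 j [-0.05  0.81 -0.28  1.57  0.28  0.81 -0.53]
[-0.0001 -0.0009  0.0523]
```

View pics/side2.png

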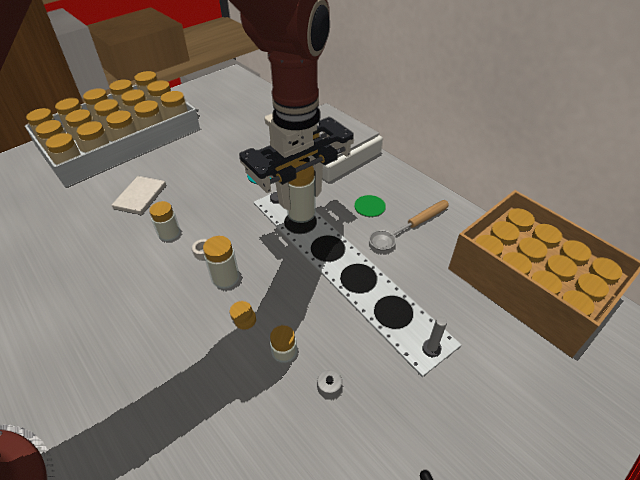

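The side view shows jar d hanging upright over pad1 (300,222). I'll lower it, release and back off.

Emit:
carry_out(
  offset=[
    [0,0,0.025],
    [0,0,0.04],
    [0,0,0.049],
    [0,0,0.049],
  ],
  twist=[0,0,0,0],
)

```text
time_s: 7.32
ee_pos: [642.7, 113.5, 225.7]
orientation: [[0.084, 0.996, -0.001], [0.996, -0.084, -0.0], [-0.0, -0.001, -1.0]]
ft_force: [-1.7, -0.5, 0.5]
gripper_width: 0.598
gripper_force: 30.0
```

Emit:
carry_out(
  offset=[
    [0,0,0],
    [0,0,0],
    [0,0,0],
    [0,0,-0.05],
    [0,0,-0.13],
  ],
  twist=[0,0,0,0,0],
  fingers=1,
)

```text
time_s: 7.95
ee_pos: [642.8, 113.4, 278.4]
orientation: [[0.084, 0.996, -0.001], [0.996, -0.084, -0.0], [-0.0, -0.001, -1.0]]
ft_force: [0.6, -1.1, 0.4]
gripper_width: 0.998
gripper_force: 0.0
```

Emit:
carry_out(
  offset=[
    [0,0,-0.12],
    [0,0,-0.14],
    [-0.02,-0.12,-0.14],
    [-0.04,-0.26,-0.14],
    [-0.06,-0.4,-0.14],
  ],
  twist=[0,0,0,0,0],
)

```text
time_s: 8.57
ee_pos: [479.6, 102.8, 333.8]
orientation: [[0.084, 0.996, 0.0], [0.996, -0.084, 0.0], [0.0, 0.0, -1.0]]
ft_force: [1.2, 1.2, -0.1]
gripper_width: 0.999
gripper_force: 0.0
```

Emit:
carry_out(
  offset=[
    [-0.018,-0.058,0],
    [-0.018,-0.058,0],
    [-0.018,-0.058,0],
  ],
  twist=[0,0,0],
)

```text
time_s: 8.95
ee_pos: [459.0, 97.9, 334.0]
orientation: [[0.085, 0.996, 0.002], [0.996, -0.085, 0.001], [0.001, 0.002, -1.0]]
ft_force: [-0.4, 0.1, -0.1]
gripper_width: 1.001
gripper_force: 0.0
```

```bash
python3 - <<'E'
from m import *
for n in ["scene","side","wrist"]:
    p=arm.read_camera(n)
    if n=="wrist": save(p,n+"3"); print(np.round(proj(p,[457.5,97.8,84])))
    for l in ["jar_d_center","jar_c_center"]: print(n,l,[(round(d["conf"],2),np.round(w(p,d["at"]),1).tolist()) for d in arm.landmark_of(p,l)[:5]])
    for l,X in (("d",(642.7,113.5)),("c",(457.5,97.8))): print(l,lidtop(p,X,J[l][1]+8*(l=="d"),J[l][2]))
E
python3 go.py 457.5 97.8 207
```

```text
scene jar_d_center [(0.78, [646.0, 114.1, 54.1])]
scene jar_c_center [(0.7, [458.0, 100.2, 38.8])]
d [644.79898504 114.50914661]
c [460.14174053  99.83846726]
side jar_d_center [(0.74, [642.4, 109.5, 62.5])]
side jar_c_center [(0.59, [454.8, 98.3, 40.6]), (0.32, [638.3, 112.5, 4.4]), (0.32, [632.6, 25.4, 6.0])]
d [642.42174703 110.88760284]
c [455.94456942  95.71512881]
[309. 258.]
wrist jar_d_center [(0.97, [644.3, 115.3, 60.0])]
wrist jar_c_center []
d [632.21810914 114.48940738]
c [456.51835766  99.30443181]
9.4 [457.9  97.8 333.4] xang 85.18 j [-0.01  0.45 -0.34  2.01  0.23  0.71 -0.58]
[-2.000e-04 -1.000e-03  3.161e-01]
```

View pics/wrist3.png

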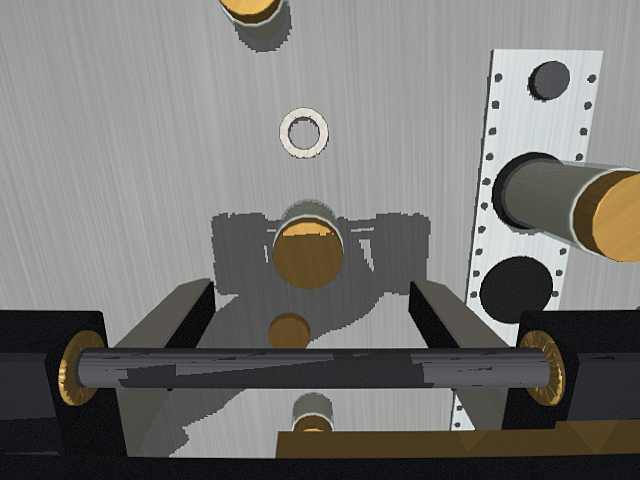

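Jar c's lid is at (308,253), within 2 mm of the prediction. Jar d stands on pad1.

Emit:
carry_out(
  offset=[
    [0.003,0,0.1],
    [0.003,0,0.22],
    [0.003,0,0.316],
    [0.003,0,0.316],
  ],
  twist=[0,0,0,0],
)

```text
time_s: 9.9
ee_pos: [457.1, 98.9, 205.2]
orientation: [[0.083, 0.996, -0.006], [0.997, -0.083, -0.002], [-0.002, -0.006, -1.0]]
ft_force: [-0.3, 0.2, -1.0]
gripper_width: 0.999
gripper_force: 0.0
```

Emit:
carry_out(
  offset=[
    [0,0,0],
    [0,0,0],
    [0,0,0],
    [0,0,0],
    [0,0,0],
  ],
  twist=[0,0,0,0,0],
  fingers=0.35,
)

```text
time_s: 10.52
ee_pos: [457.5, 98.9, 207.5]
orientation: [[0.084, 0.996, -0.001], [0.996, -0.084, -0.0], [-0.0, -0.001, -1.0]]
ft_force: [-1.3, -0.1, 4.1]
gripper_width: 0.537
gripper_force: 30.0
```

Emit:
carry_out(
  offset=[
    [0,0,-0.12],
    [0,0,-0.25],
    [-0.02,0.07,-0.3],
    [-0.06,0.19,-0.3],
    [-0.1,0.32,-0.3],
  ],
  twist=[0,0,0,0,0],
)

```text
time_s: 11.15
ee_pos: [582.8, 47.8, 327.4]
orientation: [[0.083, 0.997, -0.0], [0.997, -0.083, -0.0], [-0.0, -0.0, -1.0]]
ft_force: [0.0, 1.0, -1.9]
gripper_width: 0.534
gripper_force: 30.0
```

Emit:
carry_out(
  offset=[
    [-0.03,0.09,0],
    [-0.045,0.139,0],
    [-0.045,0.139,0.08],
    [-0.045,0.139,0.18],
    [-0.045,0.139,0.22],
  ],
  twist=[0,0,0,0,0],
)

```text
time_s: 11.78
ee_pos: [634.6, 25.3, 236.0]
orientation: [[0.084, 0.996, -0.006], [0.996, -0.084, -0.001], [-0.001, -0.006, -1.0]]
ft_force: [0.1, -0.9, -2.6]
gripper_width: 0.535
gripper_force: 30.0
```

Emit:
carry_out(
  offset=[
    [0,0,0.03],
    [0,0,0.05],
    [0,0,0.058],
    [0,0,0.058],
  ],
  twist=[0,0,0,0],
)

```text
time_s: 12.28
ee_pos: [636.1, 25.8, 216.5]
orientation: [[0.084, 0.996, 0.001], [0.996, -0.084, 0.0], [0.0, 0.001, -1.0]]
ft_force: [0.5, -0.1, -2.4]
gripper_width: 0.532
gripper_force: 30.0
```

```bash
python3 go.py 635.6 26.1 215
```

```text
12.28 [636.1  25.8 216.5] xang 85.17 j [ 0.09  0.83 -0.29  1.63  0.32  0.73 -0.43]
[ 0.0007 -0.0014  0.0038]
```

Emit:
carry_out(
  offset=[
    [0,0,0.003],
    [0,0,0.003],
  ],
  twist=[0,0],
)

```text
time_s: 12.52
ee_pos: [636.3, 25.8, 215.6]
orientation: [[0.084, 0.996, 0.002], [0.996, -0.084, 0.0], [0.0, 0.002, -1.0]]
ft_force: [-0.5, -0.0, 0.4]
gripper_width: 0.529
gripper_force: 30.0
```

Emit:
carry_out(
  offset=[
    [0,0,0],
    [0,0,0],
    [0,0,0],
    [0,0,-0.05],
    [0,0,-0.15],
  ],
  twist=[0,0,0,0,0],
  fingers=1,
)

```text
time_s: 13.15
ee_pos: [635.5, 25.6, 275.0]
orientation: [[0.084, 0.996, -0.003], [0.996, -0.084, -0.0], [-0.0, -0.003, -1.0]]
ft_force: [-0.1, -0.2, 0.6]
gripper_width: 0.986
gripper_force: 0.0
```

Emit:
carry_out(
  offset=[
    [0,0,-0.12],
    [0.06,-0.06,-0.14],
    [0.16,-0.16,-0.14],
    [0.26,-0.26,-0.14],
    [0.36,-0.36,-0.14],
  ],
  twist=[0,0,0,0,0],
)

```text
time_s: 13.78
ee_pos: [503.4, 182.7, 332.5]
orientation: [[0.084, 0.996, 0.003], [0.996, -0.084, 0.001], [0.001, 0.002, -1.0]]
ft_force: [-0.1, 0.6, 0.4]
gripper_width: 1.005
gripper_force: 0.0
```

Emit:
carry_out(
  offset=[
    [0.1,-0.1,0],
    [0.191,-0.187,0],
    [0.191,-0.187,0],
    [0.191,-0.187,0],
    [0.191,-0.187,0],
  ],
  twist=[0,0,0,0,0],
)

```text
time_s: 14.4
ee_pos: [437.6, 262.4, 331.2]
orientation: [[0.087, 0.996, 0.001], [0.996, -0.087, -0.0], [-0.0, 0.001, -1.0]]
ft_force: [-0.0, -0.4, -0.1]
gripper_width: 0.995
gripper_force: 0.0
```

```bash
python3 - <<'E'
from m import *
for n in ["scene","side","wrist"]:
    p=arm.read_camera(n)
    if n=="wrist": save(p,n+"4"); print(np.round(proj(p,[436,264,66])))
    for l in ["jar_d_center","jar_c_center","jar_b_center"]: print(n,l,[(round(d["conf"],2),np.round(w(p,d["at"]),1).tolist()) for d in arm.landmark_of(p,l)[:3]])
E
python3 go.py 436 264 197
```

```text
scene jar_d_center [(0.9, [643.8, 113.6, 59.6]), (0.5, [642.1, 25.8, 46.6])]
scene jar_c_center [(0.97, [639.0, 22.2, 47.9])]
scene jar_b_center [(0.71, [434.8, 265.8, 33.4])]
side jar_d_center [(0.97, [641.3, 109.7, 62.4])]
side jar_c_center [(0.84, [636.0, 23.8, 48.4]), (0.43, [613.6, -236.8, 4.6])]
side jar_b_center [(0.85, [433.3, 260.7, 30.4])]
[310. 250.]
wrist jar_d_center []
wrist jar_c_center []
wrist jar_b_center [(0.93, [432.4, 269.4, 30.9])]
15.0 [436.4 263.8 330.8] xang 85.18 j [-0.35  0.51 -0.34  1.91  0.24  0.76 -0.92]
[ 0.0004 -0.001   0.3344]
```

View pics/wrist4.png

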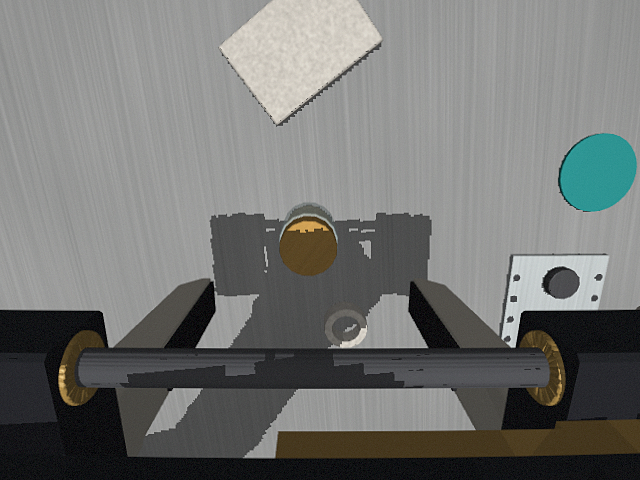

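Jar b's lid is at (308,245), about 2 mm from the prediction. Jars c and d are on their pads.

Emit:
carry_out(
  offset=[
    [0.004,0,0.1],
    [0.004,0,0.22],
    [0.004,0,0.334],
    [0.004,0,0.334],
  ],
  twist=[0,0,0,0],
)

```text
time_s: 15.5
ee_pos: [435.5, 264.8, 194.7]
orientation: [[0.083, 0.997, -0.006], [0.997, -0.083, -0.004], [-0.005, -0.006, -1.0]]
ft_force: [-0.6, -0.2, 0.2]
gripper_width: 0.998
gripper_force: 0.0
```

Emit:
carry_out(
  offset=[
    [0,0,0],
    [0,0,0],
    [0,0,0],
    [0,0,0],
    [0,0,0],
  ],
  twist=[0,0,0,0,0],
  fingers=0.3,
)

```text
time_s: 16.12
ee_pos: [436.6, 265.3, 197.5]
orientation: [[0.084, 0.996, 0.0], [0.996, -0.084, 0.0], [0.0, 0.0, -1.0]]
ft_force: [-1.9, -0.9, 0.3]
gripper_width: 0.508
gripper_force: 0.6
```

Emit:
carry_out(
  offset=[
    [0,0,-0.12],
    [0,0,-0.25],
    [-0.07,0.05,-0.3],
    [-0.18,0.13,-0.3],
    [-0.29,0.21,-0.3],
  ],
  twist=[0,0,0,0,0],
)

```text
time_s: 16.75
ee_pos: [510.9, 141.5, 317.5]
orientation: [[0.083, 0.997, 0.001], [0.997, -0.083, 0.0], [0.0, 0.0, -1.0]]
ft_force: [-0.1, 0.3, -1.2]
gripper_width: 0.468
gripper_force: 30.0
```

Emit:
carry_out(
  offset=[
    [-0.12,0.085,0],
    [-0.24,0.17,0],
    [-0.36,0.25,0],
    [-0.45,0.315,0],
    [-0.484,0.338,0],
  ],
  twist=[0,0,0,0,0],
)

```text
time_s: 17.38
ee_pos: [629.4, -65.4, 316.2]
orientation: [[0.089, 0.996, -0.001], [0.996, -0.089, -0.002], [-0.002, -0.001, -1.0]]
ft_force: [-0.3, 1.3, -2.5]
gripper_width: 0.468
gripper_force: 30.0
```

Emit:
carry_out(
  offset=[
    [0,0,0.1],
    [0,0,0.2],
    [0,0,0.25],
    [0,0,0.281],
    [0,0,0.281],
  ],
  twist=[0,0,0,0,0],
)

```text
time_s: 18.0
ee_pos: [627.1, -59.4, 209.4]
orientation: [[0.082, 0.997, -0.006], [0.997, -0.082, -0.001], [-0.001, -0.006, -1.0]]
ft_force: [-12.2, -0.0, 24.0]
gripper_width: 0.471
gripper_force: 30.0
```

```bash
python3 go.py 628.6 -61.4 204.7
```

```text
18.0 [627.1 -59.4 209.4] xang 85.29 j [ 0.24  0.83 -0.31  1.65  0.35  0.72 -0.32]
[-0.0048  0.0042  0.0118]
```

Jar b was gripped a few millimetres late, so it touched the pad early. I'll ease up and look.

Emit:
carry_out(
  offset=[
    [0,0,-0.012],
    [0,0,-0.012],
    [0,0,-0.012],
  ],
  twist=[0,0,0],
)

```text
time_s: 18.38
ee_pos: [629.2, -61.1, 209.5]
orientation: [[0.084, 0.996, 0.0], [0.996, -0.084, 0.001], [0.001, 0.0, -1.0]]
ft_force: [-0.4, -0.1, 1.8]
gripper_width: 0.473
gripper_force: 30.0
```

```bash
python3 - <<'E'
from m import *
for n in ["scene","side"]:
    p=arm.read_camera(n)
    u=proj(p,[628,-61,60]).astype(int);x,y=max(u[0]-80,0),max(u[1]-80,0)
    c=p["img"][y:y+160,x:x+160,::-1]; globals()[n]=cv2.resize(c,(400,400),interpolation=2)
    for l in ["jar_b_center"]: print(n,l,[(round(d["conf"],2),np.round(w(p,d["at"]),1).tolist()) for d in arm.landmark_of(p,l)[:3]])
cv2.imwrite("pics/b5.png",np.hstack([scene,side]))
print(arm.get_obs()["ft_force"])
E
python3 go.py 628.6 -61.4 204.7
```

```text
scene jar_b_center [(0.74, [629.1, -59.3, 41.2]), (0.71, [619.7, -229.3, 3.4])]
side jar_b_center [(0.56, [629.2, -60.2, 38.9]), (0.41, [634.7, 25.4, 45.3])]
[-0.04293273  0.47975144  2.05339377]
18.57 [629.2 -61.2 209.6] xang 85.19 j [ 0.24  0.83 -0.31  1.65  0.35  0.71 -0.32]
[-0.0007 -0.0014  0.0121]
```

View pics/b5.png

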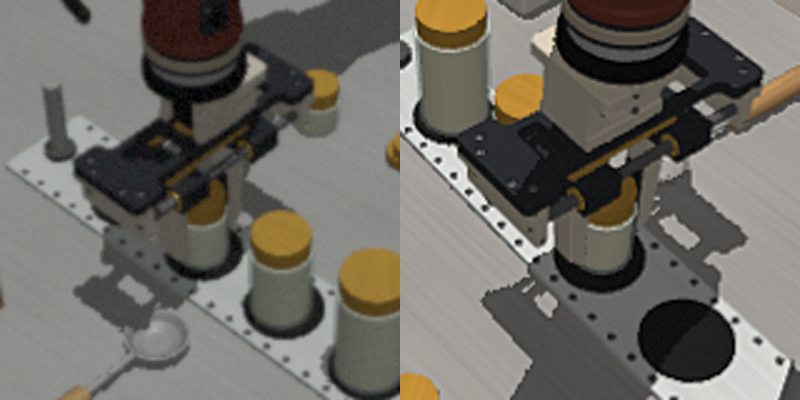

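Both crops show jar b upright and seated, centred on pad3. Releasing it and going on to jar a.

Emit:
carry_out(
  offset=[
    [0,0,0],
    [0,0,0],
    [0,0,0],
    [0,0,-0.05],
    [0,0,-0.15],
  ],
  twist=[0,0,0,0,0],
  fingers=1,
)

```text
time_s: 19.2
ee_pos: [628.5, -61.7, 269.8]
orientation: [[0.084, 0.996, -0.003], [0.996, -0.084, 0.0], [-0.0, -0.003, -1.0]]
ft_force: [0.5, 0.9, -0.3]
gripper_width: 0.957
gripper_force: 0.0
```

Emit:
carry_out(
  offset=[
    [0,0,-0.12],
    [0,0,-0.14],
    [-0.03,-0.12,-0.14],
    [-0.06,-0.26,-0.14],
    [-0.09,-0.4,-0.14],
  ],
  twist=[0,0,0,0,0],
)

```text
time_s: 19.82
ee_pos: [464.5, -84.2, 325.7]
orientation: [[0.084, 0.996, -0.0], [0.996, -0.084, -0.0], [-0.0, -0.0, -1.0]]
ft_force: [0.1, -0.1, 0.2]
gripper_width: 0.999
gripper_force: 0.0
```

Emit:
carry_out(
  offset=[
    [-0.01,-0.051,0],
    [-0.01,-0.051,0],
    [-0.01,-0.051,0],
    [-0.01,-0.051,0],
  ],
  twist=[0,0,0,0],
)

```text
time_s: 20.32
ee_pos: [447.1, -86.0, 325.6]
orientation: [[0.083, 0.997, 0.001], [0.997, -0.083, 0.001], [0.001, 0.001, -1.0]]
ft_force: [-0.4, 0.5, -0.3]
gripper_width: 1.001
gripper_force: 0.0
```

```bash
python3 - <<'E'
from m import *
for n in ["scene","side","wrist"]:
    p=arm.read_camera(n)
    if n=="wrist": save(p,n+"6"); print(np.round(proj(p,[445.7,-86,48])))
    for l in ["jar_d_center","jar_c_center","jar_b_center","jar_a_center"]: print(n,l,[(round(d["conf"],2),np.round(w(p,d["at"]),1).tolist()) for d in arm.landmark_of(p,l)[:3]])
E
python3 go.py 445.7 -86 191
```

```text
scene jar_d_center [(0.67, [644.3, 114.8, 59.4])]
scene jar_c_center [(0.97, [639.6, 24.0, 50.0]), (0.61, [427.7, 5.5, -1.6])]
scene jar_b_center []
scene jar_a_center [(0.64, [444.7, -88.0, 20.8]), (0.29, [618.7, -229.2, 2.0])]
side jar_d_center []
side jar_c_center []
side jar_b_center [(0.95, [630.3, -63.5, 40.9])]
side jar_a_center [(0.93, [446.0, -87.1, 27.7])]
[310. 245.]
wrist jar_d_center []
wrist jar_c_center [(0.69, [639.3, 27.6, 45.2])]
wrist jar_b_center [(0.87, [626.7, -56.3, 40.3])]
wrist jar_a_center [(0.75, [445.9, -89.5, 23.2]), (0.65, [644.0, 29.5, 47.8])]
21.07 [445.8 -86.3 325.6] xang 85.18 j [ 0.42  0.46 -0.39  2.06  0.27  0.68 -0.23]
[ 0.0006 -0.0004  0.3365]
```

View pics/wrist6.png

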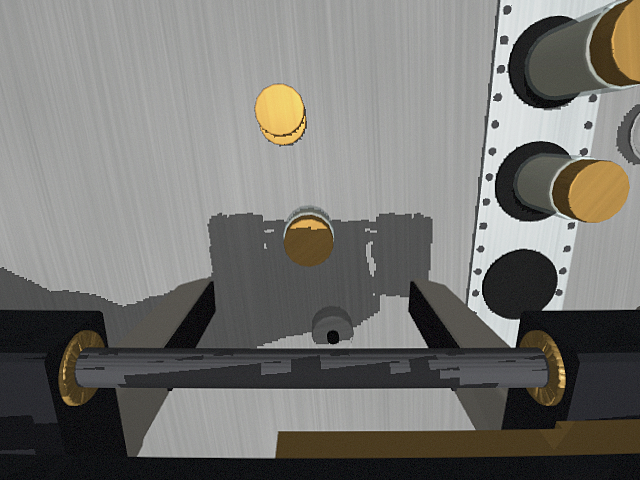

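Jar a's lid is at (308,240), about 2 mm from the prediction. The lid stack (280,112) is clear of the fingers. I'll give the fingers more time to close.

Emit:
carry_out(
  offset=[
    [0.004,0,0.12],
    [0.004,0,0.24],
    [0.004,0,0.31],
    [0.004,0,0.336],
    [0.004,0,0.336],
  ],
  twist=[0,0,0,0,0],
)

```text
time_s: 21.7
ee_pos: [446.2, -84.6, 191.1]
orientation: [[0.084, 0.996, -0.0], [0.996, -0.084, 0.0], [0.0, -0.0, -1.0]]
ft_force: [1.1, 0.7, -0.6]
gripper_width: 1.001
gripper_force: 0.0
```

Emit:
carry_out(
  offset=[
    [0,0,0],
    [0,0,0],
    [0,0,0],
    [0,0,0],
    [0,0,0],
  ],
  twist=[0,0,0,0,0],
  fingers=0.25,
)

```text
time_s: 22.32
ee_pos: [446.0, -84.7, 191.3]
orientation: [[0.084, 0.996, 0.0], [0.996, -0.084, 0.0], [0.0, 0.0, -1.0]]
ft_force: [0.2, -0.3, -0.3]
gripper_width: 0.512
gripper_force: 0.0
```

Emit:
carry_out(
  offset=[
    [0,0,0],
    [0,0,0],
    [0,0,0],
  ],
  twist=[0,0,0],
)

```text
time_s: 22.7
ee_pos: [445.8, -84.7, 191.2]
orientation: [[0.084, 0.996, -0.001], [0.996, -0.084, -0.0], [-0.0, -0.001, -1.0]]
ft_force: [-0.7, 0.5, 1.1]
gripper_width: 0.423
gripper_force: 30.0
```

Emit:
carry_out(
  offset=[
    [0,0,-0.12],
    [0,0,-0.25],
    [-0.03,0.1,-0.3],
    [-0.06,0.22,-0.3],
    [-0.09,0.34,-0.3],
  ],
  twist=[0,0,0,0,0],
)

```text
time_s: 23.32
ee_pos: [579.6, -132.7, 311.6]
orientation: [[0.084, 0.996, 0.001], [0.996, -0.084, -0.0], [-0.0, 0.001, -1.0]]
ft_force: [0.5, -0.1, -0.3]
gripper_width: 0.423
gripper_force: 30.0
```

Emit:
carry_out(
  offset=[
    [-0.034,0.111,0],
    [-0.034,0.111,0.06],
    [-0.034,0.111,0.15],
    [-0.034,0.111,0.24],
    [-0.034,0.111,0.26],
  ],
  twist=[0,0,0,0,0],
)

```text
time_s: 23.95
ee_pos: [620.3, -149.2, 204.2]
orientation: [[0.084, 0.996, -0.006], [0.996, -0.084, 0.001], [0.0, -0.006, -1.0]]
ft_force: [0.0, -0.8, -1.2]
gripper_width: 0.426
gripper_force: 30.0
```

Emit:
carry_out(
  offset=[
    [0,0,0.01],
    [0,0,0.019],
    [0,0,0.02],
    [0,0,0.02],
  ],
  twist=[0,0,0,0],
)

```text
time_s: 24.45
ee_pos: [621.8, -149.3, 200.0]
orientation: [[0.084, 0.996, 0.001], [0.996, -0.084, -0.0], [-0.0, 0.001, -1.0]]
ft_force: [0.1, -0.2, -0.1]
gripper_width: 0.429
gripper_force: 30.0
```

Lower by the last millimetre, release and retreat.

Emit:
carry_out(
  offset=[
    [0,0,0.001],
    [0,0,0.001],
  ],
  twist=[0,0],
)

```text
time_s: 24.7
ee_pos: [621.8, -149.3, 199.3]
orientation: [[0.084, 0.996, 0.001], [0.996, -0.084, -0.0], [-0.0, 0.001, -1.0]]
ft_force: [-0.7, -0.4, 1.1]
gripper_width: 0.429
gripper_force: 30.0
```

Emit:
carry_out(
  offset=[
    [0,0,0],
    [0,0,0],
    [0,0,0],
    [0,0,-0.05],
    [0,0,-0.15],
  ],
  twist=[0,0,0,0,0],
  fingers=1,
)

```text
time_s: 25.32
ee_pos: [621.1, -149.2, 259.0]
orientation: [[0.084, 0.996, -0.003], [0.996, -0.084, 0.001], [0.0, -0.003, -1.0]]
ft_force: [0.4, -0.4, 0.4]
gripper_width: 0.912
gripper_force: 0.0
```

Emit:
carry_out(
  offset=[
    [0,0,-0.12],
    [0,0,-0.2],
    [-0.06,-0.1,-0.2],
    [-0.14,-0.22,-0.2],
    [-0.24,-0.3,-0.2],
  ],
  twist=[0,0,0,0,0],
)

```text
time_s: 25.95
ee_pos: [492.2, -234.7, 340.5]
orientation: [[0.082, 0.997, 0.001], [0.997, -0.082, -0.001], [-0.001, 0.001, -1.0]]
ft_force: [0.9, -0.6, -0.1]
gripper_width: 1.004
gripper_force: 0.0
```

Emit:
carry_out(
  offset=[
    [-0.1,0,0],
    [-0.2,0,0],
    [-0.3,0,0],
    [-0.3,0,0],
    [-0.3,0,0],
  ],
  twist=[0,0,0,0,0],
)

```text
time_s: 26.58
ee_pos: [484.1, -353.5, 339.7]
orientation: [[0.083, 0.997, 0.001], [0.997, -0.083, 0.001], [0.001, 0.001, -1.0]]
ft_force: [0.3, 0.7, -0.6]
gripper_width: 1.001
gripper_force: 0.0
```

Run:
```python
from m import *
T={"a":(621.2,-148.9),"b":(628.6,-61.4),"c":(635.6,26.1),"d":(642.7,113.5)}
for n in ["scene","side"]:
    p=arm.read_camera(n);save(p,n+"7")
    for k in "abcd":
        print(n,k,np.round(lidtop(p,T[k],J[k][1]+8,J[k][2]),1),[(round(d["conf"],2),np.round(w(p,d["at"]),1).tolist()) for d in arm.landmark_of(p,f"jar_{k}_center")[:2]])
    print([np.round(w(p,d["at"])) for d in arm.landmark_of(p,"lid_stack")[:1]])
```

```text
scene a [ 625.2 -147.8] [(0.6, [625.8, -149.3, 28.0])]
scene b [632.7 -58. ] [(0.91, [631.5, -60.4, 40.0])]
scene c [639.6  26.4] [(0.87, [642.5, 26.5, 45.4])]
scene d [645.6 114.8] [(0.66, [646.1, 117.3, 57.5])]
[array([427.,   6.,  -1.])]
side a [ 621.4 -152.2] [(0.88, [622.3, -150.8, 35.9])]
side b [629.2 -62.3] [(0.81, [631.1, -62.8, 41.4]), (0.48, [630.9, -66.3, 4.6])]
side c [636.3  22.6] [(0.71, [637.1, 24.0, 47.7]), (0.46, [613.2, -237.1, 4.4])]
side d [642.4 110.9] [(0.65, [643.7, 106.7, 62.4]), (0.42, [622.2, -152.2, 33.5])]
[array([431.,  -3.,  -1.])]
```

View pics/scene7.png

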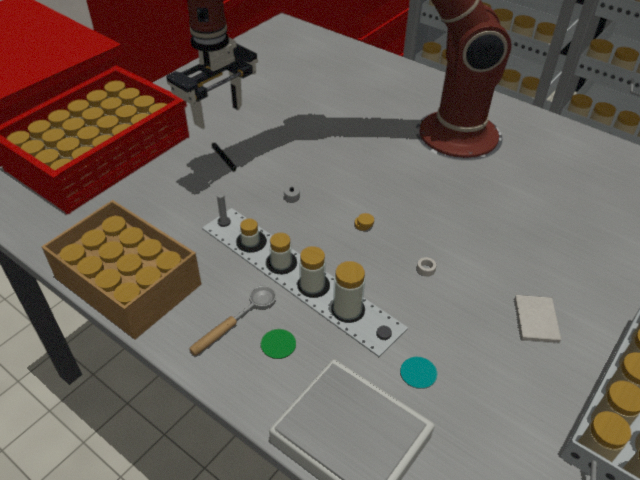

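View pics/side7.png

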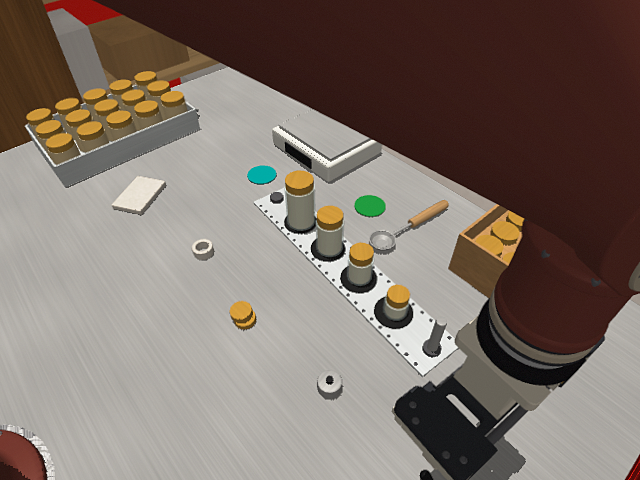

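Both views show the four jars upright on their pads, smallest beside the post. In each camera their offsets from the pads are under 4 mm, and the lid stack hasn't moved.

```bash
python3 -c "
from rig import arm
print(arm.job_done())"
```

```text
the job is handed in; nothing more can be done
None
```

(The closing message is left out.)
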